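# Fold out the drying board

### The job

With the fingers, push the lidded ceramic jar along the counter, upright, out of the place where the leaf of the folding drying board will come down; then push the half-open leaf over its spine until it lies fully flat on the counter on the other side, ridges up. Nothing is to be picked up: do not lift or tip the jar, do not let the leaf slam, and leave the other things on the counter where they are.

Things in the scene. Friction and masses are not known exactly. Their poses are not given: they have to be found in the camera images.
- board: Fixed half of a folding drying board (two bamboo halves, each 180 mm along the spine, 130 across, 16 thick, inner faces pale blue ridged silicone). Origin: on the counter straight below the spine's middle; x along the spine, z up. This half fills y -134 to -4 mm, z 0 to 16. The leaf must come to lie on the bare counter at x -90 to +90, y +4 to +134 mm.
- spine (a point): Middle of the spine, on the hinge axis, 16 mm above the counter; axes as board. The axis runs along the board's x.
- leaf (a joint): Leaf angle (rad): 0 folded shut on the fixed half, ridges down; pi/2 upright; pi = stop, flat on the counter on the board's +y side, ridges up. Starts at 0.55 to 0.85. Stiff hinge (friction 0.28 N m, leaf 0.25 kg: 1 to 4 N at the free edge): the leaf stays where it is left, neither springs back nor falls, and must be pushed right to the stop.
- leaf_edge (a point): Middle of the leaf's free edge at its ridged (inner, under) face, 134 mm from the hinge axis. The leaf is 16 mm thick from here to its plain wooden outer face. Axes: x along the spine, -y from the spine to the free edge, +z out of the wooden face.
- jar: White ceramic jar with a blue band and a round wooden lid with a small knob (lid fixed to it): 72 mm diameter, 82 mm high without the knob, 96 mm with it, about 0.38 kg, loose, standing on the counter where the leaf is to land. Origin: centre of its underside.
- strainer: Stainless mesh strainer, bowl 130 mm across and 55 mm high, straight handle along its +y to 200 mm from the bowl centre. Origin: underside of the bowl centre. Leave alone.
- squeeze_bottle: Yellow plastic squeeze bottle with red nozzle, 56 mm diameter, 157 mm high, standing loose on a dark wooden stand 90 mm across and 32 mm high. Origin: centre of its underside. Leave alone.
- cup: Terracotta mug, 72 mm diameter, 75 mm high. Origin: centre of its underside. Leave alone.
- coffee_filter: Metal drip coffee filter, 84 mm base plate, 74 mm high. Origin: centre of its underside. Leave alone.
- spice_jar: Amber glass spice jar with wooden cap, 44 mm diameter, 90 mm high. Origin: centre of its underside. Leave alone.
Not all that is in view belongs to the job. Leave any pink or yellow look-alike of the jar alone.

How it is judged:
On the way, in this order (a step that is already met when the one before it is completed fails the run):
1. the jar is pushed out of the leaf's landing place while the leaf is still on its own side (value of joint leaf below 1.4 rad and (y of jar in the frame of board above 0.16 m or x of jar in the frame of board above 0.118 m or x of jar in the frame of board below -0.118 m)), for 0.2 s.
2. the leaf is pushed over its spine and lies flat on the other side (value of joint leaf above 3.08 rad), for 0.2 s.
At the end, for the whole second after the job is handed in: The leaf lies flat on the counter on the far side of its spine (within 0.06 rad of its stop) and at rest; the jar stands upright on the counter (within 0.1 rad, 6 mm), still, beside the landing place (value of joint leaf above 3.08 rad and velocity of joint leaf between -0.05 and 0.05 rad/s and (y of jar in the frame of board above 0.16 m or x of jar in the frame of board above 0.118 m or x of jar in the frame of board below -0.118 m) and height (world z) of jar between -0.006 and 0.006 m and angle between jar's own z axis and vertical below 0.1 rad and linear speed of jar below 0.02 m/s); the robot touches nothing.
It fails at once if the jar is lifted off the counter (height (world z) of jar above 0.012 m).
It fails at once if the jar is tipped (angle between jar's own z axis and vertical above 0.3 rad).
It fails at once if the leaf is slammed (swings faster than 3 rad/s) (velocity of joint leaf above 3 rad/s).
It fails at once if a bystander (strainer, squeeze bottle, mug, coffee filter, spice jar) is moved more than 30 mm (distance of any of strainer, squeeze_bottle, cup, coffee_filter, spice_jar from where it was at the start of the episode above 0.03 m).
It also fails if it takes over 61 s, if anything falls off the work surface, if the arm or the gripper's body presses on something with over 40 N, if the wrist force passes 120 N, or if a joint passes its speed limit or range.

### The arm

A 7-joint arm with a two-finger parallel gripper is mounted at the origin on the work surface. World frame = base frame: x ahead of the robot, y to its left, z up, the work surface at z = 0. Lengths are in m, angles in rad, forces in N, time in s.
With the tool pointing down it reaches from about 0.425 to 0.825 m from the base axis. Payload 3.6 kg.
Tool frame: the origin (TCP) lies where the fingers leave the gripper's body, on its centre line; the fingertips stand 73 mm ahead of it and the grasp point (between the pads) lies 54 mm ahead of it; x points along the fingers, y is the direction in which the jaws open and shut, and the axes are right-handed (so a half turn about x gives the same grasp; the last joint's range is limited). The gripper opens to 85 mm and grips with 20 to 120 N. Pads are 22 mm wide; open, the fingers measure 114 mm over their backs; the gripper's body (76 mm by 85 mm) begins 54 mm behind the grasp point. The pads swing forward as they close: fully open they stand 13 mm farther back than shut.
Start: joints at [1.306, 0.615, -0.013, 1.423, 0.008, 1.103, -0.04], TCP at [0.154, -0.632, 0.304] pointing down, gripper open.
Joint ranges: [-3.12, 3.12], [-0.3, 2.06], [-1.34, 1.32], [0.26, 2.42], [-1.36, 4.5], [0.01, 1.98], [-2.84, 2.84]. Speed limits (rad/s): [2.79, 2.79, 3.14, 3.14, 3.14, 3.14, 3.14].

### API

Orientations are given as a unit quaternion [x, y, z, w].
In Python, from station import arm, snapshot, camera_info, ticket gives the robot as it stands. Calls block until the motion is done:
- arm.movep(position, orientation): joint-space move of the TCP to a pose.
- arm.line_to(position, velocity=0.15, ori=None): straight line of the TCP; ori=None keeps the orientation; velocity is the mean speed in m/s.
- arm.move_j(angles): joint-space move.
- arm.move_gripper(opening, effort=None): opening from 0.0 (shut) to 1.0 (fully open); effort is the grip in N (None keeps the last); returns when the fingers have stopped.
- arm.pause(seconds).
- arm.ik(position, orientation): joint angles nearest the present ones, or None.
- snapshot(name): name is "scene" or "top" or "wrist"; returns the picture (480x640x3 uint8, blue, green, red); there is no depth.
- camera_info(name): a dict with "fx", "fy", "cx", "cy" (pixels), "dist_coeffs" ([k1, k2, p1, p2, k3] as OpenCV has them; the pictures are not rectified), "R" (3x3) and "t" (3): a world point X has camera coordinates R X + t; the wrist camera has in their place "T_tool_cam" (4x4, takes a point from camera to tool coordinates, whose origin is the TCP and whose axes are the tool frame's). Camera axes: x right, y down, z forward; pixel columns grow to the right and rows downward; lengths in m; the calibration is good to about 2 mm. A picture is of the moment at which its call begins: read the wrist's pose just before it. camera_info takes no time and is no camera call.
A pose or a line that the arm cannot do raises arm.MotionError and nothing moves.
- ticket.finish_job(): hands the job in, once; it reports no verdict.
Readings, each from a call of its own:
- arm.read_time(): time.
- arm.read_joint_positions(): joint angles.
- arm.read_dq(): joint speeds.
- arm.read_effort(): joint torques, N m.
- arm.read_tool_pos(): TCP position.
- arm.read_eef_rot(): TCP orientation.
- arm.read_ft_force(): force on the tool from outside, world axes, zero at the start.
- arm.read_wrist_torque(): the same for the moment, N m.
- arm.read_opening(): opening from 0.0 (shut) to 1.0 (fully open).
Only numpy, scipy, OpenCV 4.12 (cv2) and the standard library are available. Lean on these libraries where they do the work, as an engineer would, in place of code of your own. Each camera call takes 0.05 s, during which the arm holds its last target. There are 200 camera calls.

## Working session

There is one attempt and no reset: what is moved stays moved. The work goes in short steps, each a Python script; the robot and the scene stay as the last script left them, time stands still between calls to the robot, and variables do not carry over. Pictures are saved under pics/ and viewed, on a budget of 10 in all, crops included, one or two more only if the job needs it, and the job is handed in when it is done.

```bash
mkdir -p pics; ls; python3 - <<'E'
from station import arm, snapshot, camera_info
import cv2,numpy as np
for n in("scene","top"):
    cv2.imwrite(f"pics/{n}0.png",snapshot(n)); c=camera_info(n); print(n,{k:np.round(v,3).tolist() for k,v in c.items() if not isinstance(v,str)})
print(camera_info("wrist")); print(arm.read_time(),arm.read_eef_rot())
E
```

```text
pics
scene {'fx': 574.52, 'fy': 574.52, 'cx': 317.161, 'cy': 240.981, 'dist_coeffs': [-0.186, 0.0, 0.0, 0.0, 0.0], 'R': [[0.615, 0.788, -0.003], [0.655, -0.514, -0.554], [-0.438, 0.339, -0.832]], 't': [-0.355, -0.311, 1.846]}
top {'fx': 508.294, 'fy': 508.294, 'cx': 313.998, 'cy': 227.605, 'dist_coeffs': [-0.021, 0.0, 0.0, 0.0, 0.0], 'R': [[-0.029, -1.0, 0.002], [-0.993, 0.028, -0.117], [0.117, -0.005, -0.993]], 't': [0.04, 0.542, 1.157]}
{'fx': 431.48616084321105, 'fy': 431.48616084321105, 'cx': 319.32536460272513, 'cy': 238.8615184445671, 'dist_coeffs': array([-0.02947141,  0.        ,  0.        ,  0.        ,  0.        ]), 'T_tool_cam': array([[ 1.99786726e-04, -2.77258180e-01,  9.60795432e-01,
        -7.10107159e-02],
       [ 9.99999921e-01,  3.85523634e-04, -9.66877297e-05,
         6.23405332e-06],
       [-3.43601883e-04,  9.60795375e-01,  2.77258235e-01,
        -6.97325011e-02],
       [ 0.00000000e+00,  0.00000000e+00,  0.00000000e+00,
         1.00000000e+00]])}
0.1 [-0.70195244 -0.08507037  0.70218684 -0.08342327]
```

View pics/scene0.png

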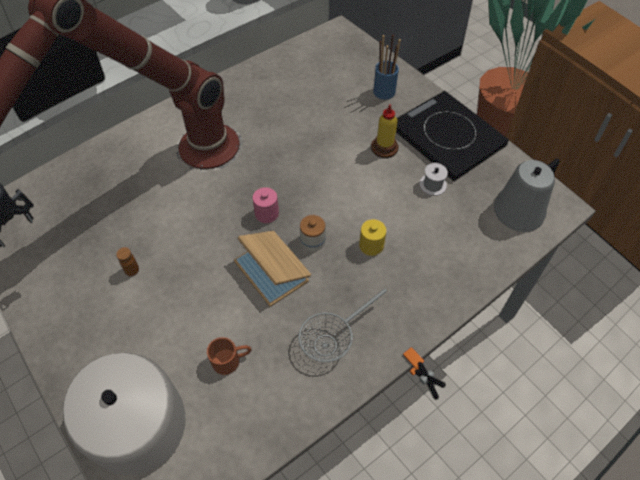

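View pics/top0.png

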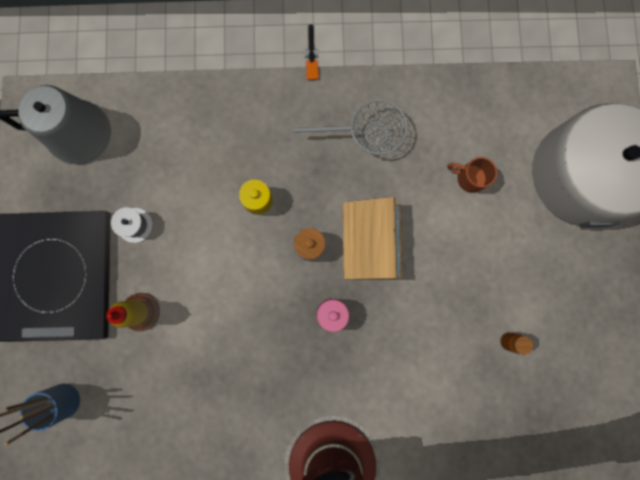

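Candidates for the jar:
- Brown lid on white body: scene (312,231), top (310,243).
- Pink: scene (265,205), top (333,316).
- Yellow: scene (372,238), top (256,196).

The description matches the brown-lidded one, which also stands on the leaf's landing side. The hinge is on the jar side and the leaf opens away from it. I'll check this in a close crop.

```bash
python3 - <<'E'
import cv2,numpy as np
a=cv2.imread('pics/scene0.png')[190:310,225:345]; b=cv2.imread('pics/top0.png')[180:300,290:410]
z=lambda i:cv2.resize(i,(400,400),interpolation=cv2.INTER_CUBIC)
cv2.imwrite('pics/crop.png',np.hstack([z(a),z(b)]))
E
```

```text
(no output)
```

View pics/crop.png

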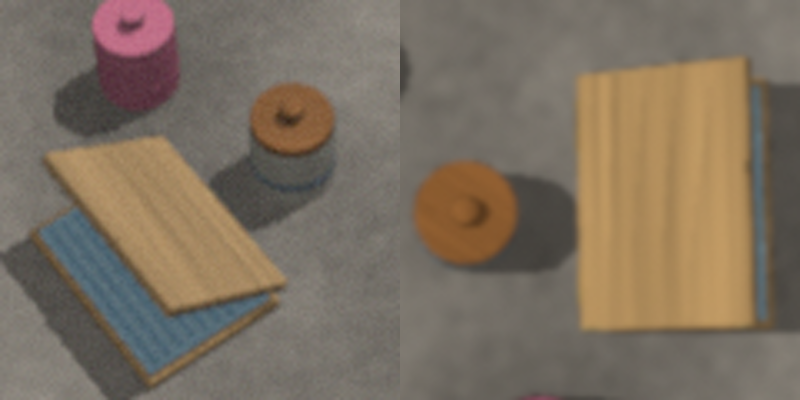

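The crop confirms it. The jar has a brown wooden lid on a white body with a blue band. The leaf rises away from the jar, its hinge is on the jar side, and the blue ridges show under the free edge. Next I turn the corner pixels into world positions.

```bash
cat > h.py <<'E'
from station import arm, snapshot, camera_info, ticket
import cv2,numpy as np
from scipy.spatial.transform import Rotation as Rn
def ray(n,p):
    c=camera_info(n);K=np.array([[c['fx'],0,c['cx']],[0,c['fy'],c['cy']],[0,0,1]])
    u=cv2.undistortPoints(np.array([[p]],float),K,np.array(c['dist_coeffs']))[0,0]
    R=np.array(c['R']);o=-R.T@np.array(c['t']);d=R.T@[*u,1];return o,d/np.linalg.norm(d)
def plane(n,p,z):
    o,d=ray(n,p);return o+d*(z-o[2])/d[2]
def tri(ps,pt):
    A=np.zeros((3,3));b=np.zeros(3)
    for n,p in(("scene",ps),("top",pt)):
        o,d=ray(n,p);M=np.eye(3)-np.outer(d,d);A+=M;b+=M@o
    return np.linalg.solve(A,b)
E
python3 - <<'E'
from h import *
np.set_printoptions(precision=4,suppress=True)
S=lambda u,v:(225+u*.3,190+v*.3); T=lambda u,v:(290+(u-400)*.3,180+v*.3)
for k,s,t in[("free hi",(172,311),(747,57)),("free lo",(45,156),(754,328)),("hinge lo",(163,138),(580,328)),("hinge hi",(286,288),(577,74)),("knob",(292,106),(466,208)),("fix free lo",(35,236),(770,323)),("fix free hi",(150,375),(766,80))]:
    print(k,tri(S(*s),T(*t)))
print("lid",plane("scene",S(291,119),.082),plane("top",T(466,213),.082))
for s in[(35,236),(150,375),(277,298)]:print("fix s",plane("scene",S(*s),.016))
for s in[(766,80),(770,323)]:print("fix t",plane("top",T(*s),.016))
for n,p in(("scene",(265,192)),("scene",(373,228)),("top",(333,316)),("top",(256,195))):print("others",n,plane(n,p,.09))
E
```

```text
free hi [ 0.6001 -0.1527  0.0969]
free lo [ 0.4199 -0.1491  0.0944]
hinge lo [ 0.4239 -0.0396  0.026 ]
hinge hi [ 0.6034 -0.0449  0.0217]
knob [0.5042 0.0374 0.0942]
fix free lo [ 0.4244 -0.1753  0.0039]
fix free hi [ 0.597  -0.1785  0.0177]
lid [0.5084 0.0364 0.082 ] [0.5004 0.0353 0.082 ]
fix s [ 0.4339 -0.1755  0.016 ]
fix s [ 0.5983 -0.1751  0.016 ]
fix s [ 0.6045 -0.0531  0.016 ]
fix t [ 0.5953 -0.1818  0.016 ]
fix t [ 0.4222 -0.1762  0.016 ]
others scene [ 0.3378 -0.001   0.09  ]
others scene [0.6203 0.1577 0.09  ]
others top [ 0.3405 -0.0109  0.09  ]
others top [0.613  0.1527 0.09  ]
```

Board origin is about (0.512,-0.045), yaw about -0.025, and leaf angle about 0.56. The jar is at about (0.504,0.037). I'll push the jar along +y to about y=0.14 with two slightly parted fingers, tips low.

```bash
cat >> h.py <<'E'
L=.070
def ori(tilt,s,yaw=0.):
    x=np.array([0,np.sin(tilt),-np.cos(tilt)]);y=np.array([s,0,0.])
    return Rn.from_euler('z',yaw)*Rn.from_matrix(np.c_[x,y,np.cross(x,y)])
def tcp(tip,r): return np.array(tip)-L*r.as_matrix()[:,0]
def st(*a): print(*a,'t',round(arm.read_time(),2),'tcp',np.round(arm.read_tool_pos(),4),'F',np.round(arm.read_ft_force(),1),flush=True)
E
python3 - <<'E'
from h import *
for s in(1,-1):
    for tl,p in((.2,(.504,-.023,.024)),(0,(.512,-.19,.06)),(0,(.512,-.05,.13)),(0,(.512,.05,.016))):
        r=ori(tl,s); print(s,p,arm.ik(tcp(p,r),r.as_quat()))
E
```

```text
1 (0.504, -0.023, 0.024) [ 0.38689958  0.76636815 -0.40887223  2.00752214  0.19113858  0.43432361
 -0.09245366]
1 (0.512, -0.19, 0.06) [ 0.53014839  0.71200276 -0.33534634  1.89165232  0.38948852  0.60195435
 -0.05403792]
1 (0.512, -0.05, 0.13) [ 0.33199316  0.57451543 -0.41452826  1.92530483  0.34211845  0.7107495
 -0.2854574 ]
1 (0.512, 0.05, 0.016) [-0.00695197  0.74579126 -0.20272176  2.00276183  0.337893    0.42477794
 -0.46663539]
-1 (0.504, -0.023, 0.024) [ 0.01341017  0.73858891  0.16427646  2.01925713 -0.66474001  0.51451458
 -2.40161748]
-1 (0.512, -0.19, 0.06) [ 0.07069287  0.72253096  0.38584636  1.90650857 -0.45676836  0.59954617
 -2.3896988 ]
-1 (0.512, -0.05, 0.13) [-0.18822608  0.56760932  0.36465721  1.94155903 -0.30741637  0.68621717
 -2.7775697 ]
-1 (0.512, 0.05, 0.016) [-0.35930332  0.76624224  0.33950236  2.01376695 -0.55709421  0.45199559
 -2.7409548 ]
```

```bash
python3 - <<'E'
from h import *
r=ori(.2,1); q=r.as_quat()
arm.move_gripper(.47)
arm.movep(tcp((.504,-.023,.20),r),q); st('above')
arm.line_to(tcp((.504,-.023,.026),r),.12); st('down')
for y,v in((0.,.04),(.04,.05),(.103,.05)):
    arm.line_to(tcp((.504,y,.026),r),v); st(y)
arm.line_to(tcp((.504,.08,.026),r),.06)
arm.line_to(tcp((.504,.06,.20),r),.15); st('up')
arm.movep(tcp((.512,-.21,.22),ori(0,1,-.025)),ori(0,1,-.025).as_quat()); st('leaf side')
a,b=snapshot("scene"),snapshot("top")
z=lambda i:cv2.resize(i,(400,400),interpolation=cv2.INTER_CUBIC)
cv2.imwrite('pics/c2.png',np.hstack([z(a[170:330,225:385]),z(b[150:310,250:410])]))
E
```

```text
above t 3.09 tcp [ 0.5042 -0.0382  0.2684] F [-0.4  0.2  1.2]
down t 4.69 tcp [ 0.5044 -0.0369  0.0952] F [ 0.9 -0.8 -0.6]
0.0 t 5.42 tcp [ 0.504  -0.0137  0.0946] F [0.2 0.5 0.6]
0.04 t 6.37 tcp [0.5041 0.0263 0.0947] F [-0.1 -0.2 -0.7]
0.103 t 7.78 tcp [0.504  0.0892 0.0946] F [-1.1 -0.6 -0.1]
up t 9.62 tcp [0.5035 0.0461 0.2678] F [-0.2 -0.3 -0.3]
leaf side t 10.67 tcp [ 0.5124 -0.2076  0.2898] F [-0.1  0.8 -0.3]
```

View pics/c2.png

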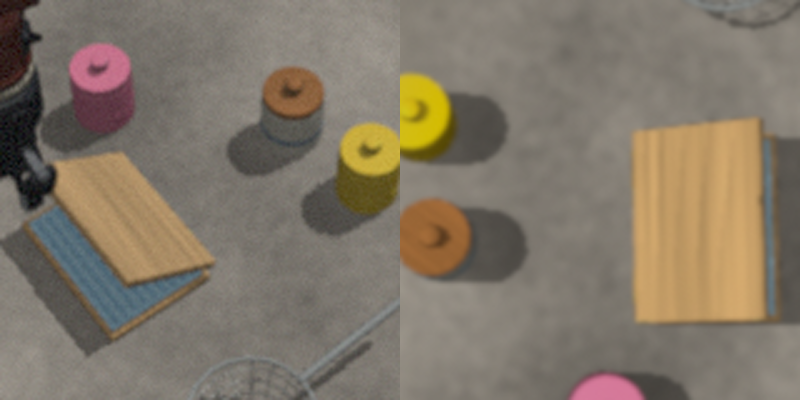

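The jar stands upright at crop (292,86) in the scene view and (430,234) in the top view, clear of the yellow jar, and the leaf hasn't moved. I'll check the jar's position in code, then swing the leaf along its arc.

```bash
python3 - <<'E'
from h import *
k=tri((341.8,204.4),(262,243.6)); print('knob',k); assert k[1]-(-.045)>.172
r=ori(0,1,-.025)
B=np.array([.512,-.045]); R2=np.array([[np.cos(.025),np.sin(.025)],[-np.sin(.025),np.cos(.025)]])
def go(y,z,v):   # finger front-bottom corner in board frame
    xy=B+R2@[0,y-.011]; arm.line_to(tcp((*xy,z),r),v)
def go_checked(th,v):
    c,s=np.cos(th),np.sin(th)
    if th<np.pi/2: go(-.134*c, max(.055,.016+.134*s-.025),v)
    else: go(-.109*c,.016+.109*s,v)
    F=arm.read_ft_force(); 
    if np.linalg.norm(F)>30: st('FORCE',th); raise SystemExit
go(-.145,.06,.12); st('low')
for i,th in enumerate(np.arange(.5,3.05,.1)):
    go_checked(th,.06)
    if i%4==0: st(round(th,2))
st('end')
cv2.imwrite('pics/s3.png',snapshot("scene")[150:350,200:440]);
E
```

```text
knob [0.50420672 0.14231543 0.08734204]
low t 12.25 tcp [ 0.5086 -0.2011  0.1307] F [-0.1 -0.5  0.3]
0.5 t 12.87 tcp [ 0.5088 -0.1734  0.1252] F [-0.  -0.4 -0.3]
0.9 t 14.37 tcp [ 0.51   -0.138   0.1663] F [-0.4 -1.   0.2]
1.3 t 15.87 tcp [ 0.511  -0.0907  0.1903] F [-0.1 -0.5  0.6]
1.7 t 17.31 tcp [ 0.5121 -0.041   0.1941] F [-0.4 -0.1 -0.1]
2.1 t 18.64 tcp [ 5.130e-01 -2.000e-04  1.798e-01] F [ 0.8 -0.6 -0.2]
2.5 t 19.98 tcp [0.5137 0.0318 0.1508] F [-0.1  0.4 -0.4]
2.9 t 21.31 tcp [0.5142 0.05   0.1116] F [-0.4  1.   0. ]
end t 21.64 tcp [0.5142 0.052  0.1009] F [0.6 1.  0.3]
```

```bash
python3 -c "
import cv2;cv2.imwrite('pics/s3b.png',cv2.resize(cv2.imread('pics/s3.png'),(720,600),interpolation=2))"
```

```text
(no output)
```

View pics/s3b.png

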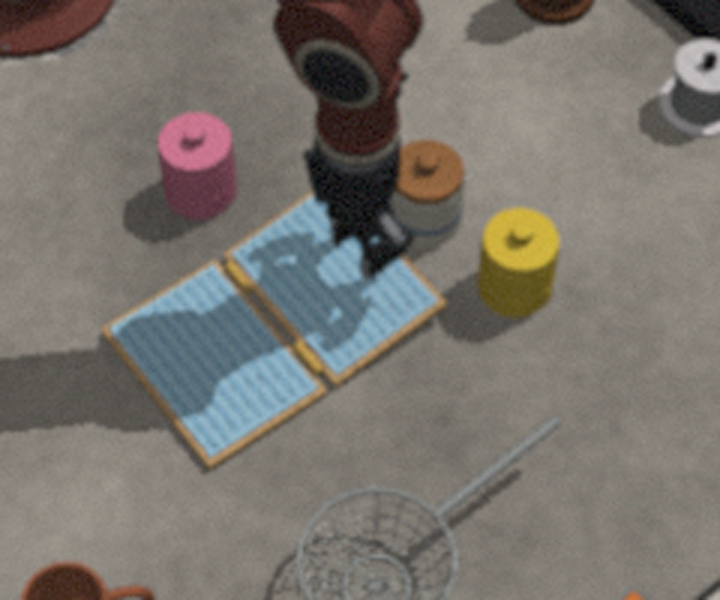

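The leaf is over, ridges up, and nearly flat. Its outer corner is at (445,300) and the jar is upright behind the gripper at (430,185). Next I press it gently down to the stop, watching the force, then withdraw.

```bash
python3 - <<'E'
from h import *
for i in range(14):
    p=np.array(arm.read_tool_pos()); 
    if i==0: p0=p.copy()
    arm.line_to(p0-[0,0,.002*(i+1)],.03)
    F=np.mean([arm.read_ft_force() for _ in range(5)],0); st(i,F.round(1))
    if F[2]>12: break
arm.pause(.3); st('hold')
p=np.array(arm.read_tool_pos())
arm.line_to(p+[0,0,.12],.1)
r=ori(0,1,-.025); arm.movep((.48,-.25,.32),r.as_quat()); st('clear')
a,b=snapshot("scene"),snapshot("top")
z=lambda i:cv2.resize(i,(400,400),interpolation=cv2.INTER_CUBIC)
cv2.imwrite('pics/c4.png',np.hstack([z(a[170:330,225:385]),z(b[150:310,250:410])]))
E
```

```text
0 [-0.   0.2  0.1] t 21.94 tcp [0.5143 0.052  0.0991] F [-0.   0.2  0.1]
1 [-0.3  1.2  0.3] t 22.19 tcp [0.5142 0.052  0.0971] F [-0.3  1.2  0.3]
2 [-0.5  0.7  1. ] t 22.44 tcp [0.5142 0.0519 0.095 ] F [-0.5  0.7  1. ]
3 [-0.1  1.  -0.9] t 22.69 tcp [0.5142 0.0519 0.093 ] F [-0.1  1.  -0.9]
4 [ 0.4 -0.1 -0.1] t 22.94 tcp [0.5142 0.0519 0.091 ] F [ 0.4 -0.1 -0.1]
5 [-0.3 -0.8  0.6] t 23.19 tcp [0.5142 0.052  0.089 ] F [-0.3 -0.8  0.6]
6 [ 0.7  0.2 -0.2] t 23.44 tcp [0.5142 0.052  0.087 ] F [ 0.7  0.2 -0.2]
7 [-0.5 -0.2  5.7] t 23.69 tcp [0.5144 0.052  0.0857] F [-0.5 -0.2  5.7]
8 [-3.9 -0.7 19. ] t 23.94 tcp [0.5143 0.052  0.0855] F [-3.9 -0.7 19. ]
hold t 24.24 tcp [0.5143 0.052  0.0855] F [-3.3 -1.2 19.6]
clear t 26.85 tcp [ 0.4805 -0.248   0.3195] F [-0.5  0.4 -1. ]
```

View pics/c4.png

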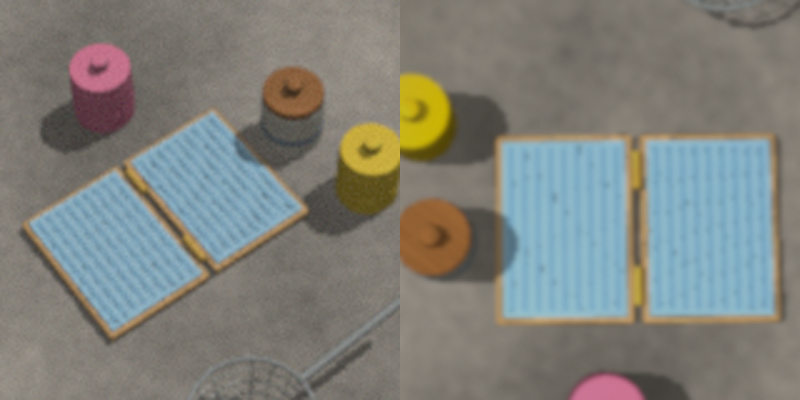

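The leaf lies flat, ridges up. Its free edge is at crop column 498 in the top view, the spine is at 638, and the jar is upright at (430,234), unmoved since the push. One numeric check, then I hand in.

```bash
python3 - <<'E'
from h import *
S=lambda u,v:(225+u*.4,170+v*.4); T=lambda u,v:(250+(u-400)*.4,150+v*.4)
print('spine',plane("top",T(638,228),.016).round(4),'jar',tri(S(292,86),T(430,234)).round(4))
for s,t in(((213,111),(497,321)),((307,210),(496,137))):print('leaf corner',tri(S(*s),T(*t)).round(4))
ticket.finish_job(); st('done')
E
```

```text
spine [ 0.51   -0.0483  0.016 ] jar [0.5042 0.1423 0.0873]
leaf corner [0.4273 0.0887 0.0029]
leaf corner [0.6032 0.0856 0.0071]
the job is handed in; nothing more can be done
the job is handed in; nothing more can be done
```

I pushed the jar out of the landing place and swung the leaf over until it lay flat, then handed the job in at about 27 s of the 61 s allowed. Handing in gives no verdict, so what follows rests on my own checks.

- **Jar:** two parted fingers, tips low, pushed it about 105 mm along the counter. It ended about 190 mm from the spine, where more than 160 mm is required. It stands upright and was unmoved between the last two pictures.
- **Leaf:** I swung it over in small steps at about 0.06 m/s, then pressed it down. It met a hard stop at 19 N with the fingertips at the 16 mm face height, and the last picture shows it flat with the ridges up.
- **Surroundings:** the pink and yellow jars look unmoved. The fingers never went near the other things, though I did not measure those again. The arm ended clear of everything.
- **Checks that disagreed:** triangulating the leaf's two far corners gave heights of 3 and 7 mm instead of 16 mm. The jar's knob came out at 87 mm instead of 96 mm. I put both down to reading blurred pixels, because the hard stop and the picture agree that the leaf is flat. During the swing the wrist force read about zero, so only the pictures confirmed that the leaf was moving.

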